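# Wind the ratchet press down onto a glued carton

## Robot

A 6-joint arm with a two-finger parallel gripper is mounted at the origin on the work surface. World frame = base frame: x ahead of the robot, y to its left, z up, the work surface at z = 0. Lengths are in mm, angles in degrees, forces in N, time in s.
With the tool pointing down it reaches from about 350 to 975 mm from the base axis. Payload 4.9 kg.
Tool frame: the origin (TCP) lies midway between the tips of the shut fingers; the grasp point (between the pads) lies 19 mm behind it (env.grip_depth is the distance from the TCP to the grasp point, in mm); z points along the fingers, y is the line along which they close (so a half turn about z gives the same grasp; the last joint's range is limited). The gripper opens to 85 mm and grips with 20 to 120 N. Pads are 22 mm wide; open, the fingers measure 114 mm over their backs; the gripper's body (76 mm by 85 mm) begins 54 mm behind the grasp point. The pads swing forward as they close: fully open they stand 13 mm farther back than shut.
Start: joints at [68.067, 3.019, 92.412, -0, 84.569, -6.818], TCP at [162.96, 603.362, 231.304] pointing down, gripper open.
Joint ranges: [-172.51, 172.51], [-57.92, 126.97], [3.15, 148.05], [-58.71, 238.71], [5.1, 150.11], [-179.66, 179.66]. Speed limits (degrees/s): [147.25, 147.25, 180, 180, 180, 180].

## Interface

Orientations are given as a 3x3 rotation matrix whose columns are the frame's x, y, z axes.
In Python, from cell import env gives the robot as it stands. The module is installed in compiled form; this text tells all that it offers.
- The arm moves only by the tool carry_out, never from a script. Its arguments are lists of equal length, an entry for each row: "dp": the shift along the world's x, y, z in mm, a list of three; "dr": the turn, a rotation vector about the world's x, y, z in rad, a list of three; "gripper": the gripper's target within -1 to 1 (fully open at 1, half-way at 0, shut at -1). A call has 1 to 20 rows; each row is the pose to reach, as a shift and turn from the pose commanded when the call began; what a row does not reach only later rows make up. A row lasts 1/12 s, in which the tool goes at most 41.7 mm and 7.16 degrees, less where a joint would pass 70% of its speed; a pose out of reach is approached as far as the arm can. A call with a gripper value outside its range is refused whole. The fingers move at their own pace and stop on an object; "force" is the grip in N (left out, the last holds). Time passes only in rows, so rows that repeat a pose let the fingers close. It gives the time, the measured TCP pose, the force, the opening and the grip force at its end, in the units of the state.
- env.sense(): the state, without advancing time (a new reading comes with each control period).
- env.capture(name): name is "scene" or "side" or "wrist"; returns the picture (480x640x3 uint8, red, green, blue); there is no depth.
- env.camera_info(name): a dict with "camera_matrix" (3x3 intrinsics, pixels), "extrinsics" (4x4, takes a point from camera to world coordinates). Camera axes: x right, y down, z forward; pixel columns grow to the right and rows downward; lengths in mm; the calibration is good to about 2 mm. A picture is of the moment at which its call begins: read the wrist's pose just before it. camera_info takes no time and is no camera call; for the wrist camera it gives the pose at the moment of the call.
- env.hand_in(): hands the job in; it is judged then, once.
The state is a dict: "clock": time; "joints": joint angles; "dq": joint speeds; "tau": joint torques, N m; "position": TCP position; "eef_rot": TCP orientation; "contact_force": force on the tool from outside, world axes, zero at the start; "moment": the same for the moment, N m; "opening": finger opening in mm; "gripper_force": force on a finger pad.
Only numpy, scipy, OpenCV 4.12 (cv2) and the standard library are available. Lean on these libraries where they do the work, as an engineer would, in place of code of your own. Each camera call takes 0.05 s, during which the arm holds its last target. There are 200 camera calls.

## Task

Set the bench press on the freshly glued carton: lift the holding pawl off the ratchet wheel and throw it right over so that it stays back, turn the wheel backwards (counter-clockwise seen from above) by its grip until the sprung foot bears on the carton and its spring is squeezed a few millimetres, firm but never hard enough to crush, then lay the pawl back down on the wheel's teeth. Do not force the wheel against the pawl, and leave the other things on the bench where they are.

Things in the scene. Friction and masses are not known exactly. Their poses are not given: they have to be found in the camera images.
- press: Bench ratchet press, fixed. Origin on the bench under the wheel's axle; at yaw 0 x points away from the robot and y towards the press column. Gear housing 170 x 165 x 50 mm (x, y, height) round the origin; steel column 36 mm square, 258 mm high at x 45, y 185 mm. A grey arm slides on it and carries the foot over the carton.
- press_arm (a point): Underside of the sliding arm's outer end (press x 45, y 300 mm), 172 mm up at the start. From it hangs a stem with a round rubber foot, 72 mm across. The stem is set long or short: the foot's underside starts 114 to 128 mm above the bench, and no reading tells which, so contact must be felt. The foot is sprung: 4 N per mm, 12 mm of travel.
- wheel (a joint): Angle of the flat steel ratchet wheel (150 mm across, 20 teeth 10 mm high on its rim, upright axle), rad, about 0 at the start, growing backwards = counter-clockwise from above. Backwards lowers the foot 16 mm per rad; 0.8 to 1.9 rad are needed. Its friction is about 0.35 N m either way, each newton of press adds 0.016 N m against lowering, and it stays where left. The lowered pawl blocks it.
- wheel_grip (a point): On the axle, 110 mm above the bench, in the wheel's black bar grip: a bar 70 mm long, 15 mm thick, from 92 to 124 mm above the bench. It turns with the wheel; this point's x axis runs along the bar (along the press x when wheel is 0).
- pawl (a joint): Angle of the holding pawl (flat steel arm 77 x 14 x 11 mm beside the wheel, nose on the teeth), rad: 0 = down between two teeth, about 0.15 = resting on a tooth, 1.57 = upright, 2.3 = thrown fully over on its stop, where it stays by its weight. Let go before upright it falls back.
- pawl_bar (a point): In the middle of the pawl's round steel lifting bar, 12 mm thick, standing out 50 mm level from the pawl's nose end, away from the wheel (press -y), this point 20 mm from its free end. Pawl down: at press x 0, y -103, height 81 mm; it swings up and over towards press +x, 65 mm about the pawl's hinge axis.
- pawl_pivot (a point): Fixed point on the pawl's hinge axis (along press y, at press x 65 mm, 78 mm above the bench), opposite pawl_bar (press y -103).
- carton: Glued carton 160 x 120 x 90 mm, about 0.6 kg, under the press foot on a 12 mm board; origin at the centre of its underside, so its top is 102 mm above the bench.
- small_parcel: Bystander: parcel 100 x 80 x 60 mm; origin under its centre.
- tape_roll: Bystander: tape roll lying flat, 100 mm across, 48 mm high; origin under its centre.
- marker: Bystander: marker pen 130 mm long, 16 mm thick; origin under its centre.
- label_roll: Bystander: label roll lying flat, 84 mm across, 50 mm high; origin under its centre.
- knife: Bystander: closed box knife 140 x 30 x 20 mm; origin under its centre.
There are look-alikes about, which are no part of the job. Leave any turquoise or yellow look-alike of the carton alone.

How it is judged (in metres and radians):
On the way, in this order (a step that is already met when the one before it is completed fails the run):
1. the pawl is lifted off the wheel and thrown back past upright (value of joint pawl above 1.75 rad), for 0.2 s.
2. the wheel is turned backwards until the foot presses on the carton (contact force between press and carton between 4 and 32 N and value of joint wheel above 0.6 rad), for 0.3 s.
At the end, for the whole second after the job is handed in: The foot presses on the carton with 4 to 32 N (its spring squeezed about 1 to 8 mm), the pawl lies back on the wheel's teeth, in a gap or on a tooth (below 0.25 rad), and the wheel and carton are at rest (contact force between press and carton between 4 and 32 N and value of joint pawl below 0.25 rad and linear speed of carton below 0.01 m/s and velocity of joint wheel between -0.05 and 0.05 rad/s); the robot touches nothing.
It fails at once if the carton is crushed: the press bears on it with more than 42 N (contact force between press and carton above 42 N).
It fails at once if the wheel is forced against the pawl with more than 40 N (contact force between pawl and wheel above 40 N).
It fails at once if a bystander or the carton is pushed more than 3 cm (distance of any of small_parcel, tape_roll, marker, label_roll, knife, carton from where it was at the start of the episode above 0.03 m).
It also fails if it takes over 67 s, if anything falls off the work surface, if the arm or the gripper's body presses on something with over 40 N, if the wrist force passes 120 N, or if a joint passes its speed limit or range.

## Working session

There is one attempt and no reset: what is moved stays moved. The work goes in short steps, Python scripts to look and compute and a tool call to move; the robot and the scene stay as the last step left them, time stands still between calls to the robot, and variables do not carry over. Pictures are saved under pics/ and viewed, at most 10 in all, crops included, and the job is handed in when it is done.

Besides the shell and the picture viewer there is one more tool, called after "Emit:" as name(argument=value, ...) on one line, values as JSON. carry_out: Moves the arm, as the interface text tells. Its arguments: {"type":"object","properties":{"dp":{"type":"array"},"dr":{"type":"array"},"gripper":{"type":"array"},"force":{"type":"number"}},"required":["dp","dr","gripper"]}

```bash
mkdir -p pics; python3 - <<'E'
from cell import env
import cv2,numpy as np
s=env.sense();print(s)
for n in("scene","side"):
    im=env.capture(n);cv2.imwrite(f"pics/{n}0.png",im[:,:,::-1])
    c=env.camera_info(n);print(n,c["camera_matrix"].round(1).tolist(),c["extrinsics"].round(3).tolist())
E
```

```text
{'clock': 0.0, 'joints': array([ 6.80661189e+01,  3.05838809e+00,  9.24921239e+01,  1.20146963e-03,
        8.45695270e+01, -6.81616904e+00]), 'dq': array([-0.00662366,  0.04502493,  0.00254403, -0.04968402,  0.07712994,
        0.06230171]), 'tau': array([ 5.70767170e-04, -3.93689740e+01, -3.70172453e+01, -7.98731116e-05,
        7.26113882e-03, -1.41425568e-05]), 'position': array([162.73878003, 602.79230106, 230.05047736]), 'eef_rot': array([[-9.65391423e-01,  2.60804060e-01, -8.01950916e-04],
       [ 2.60805154e-01,  9.65389520e-01, -1.93562576e-03],
       [ 2.69375954e-04, -2.07778943e-03, -9.99997805e-01]]), 'contact_force': array([-0.31066678,  0.48252076, -0.32562166]), 'moment': array([-0.01832956, -0.01621405,  0.02690038]), 'gripper_force': 0.0, 'opening': 85.4678754924152}
scene [[609.2, 0.0, 311.3], [0.0, 609.2, 230.4], [0.0, 0.0, 1.0]] [[0.828, 0.294, -0.478, 1169.761], [0.561, -0.461, 0.687, -922.415], [-0.019, -0.837, -0.547, 866.336], [0.0, 0.0, 0.0, 1.0]]
side [[450.6, 0.0, 323.7], [0.0, 450.6, 238.4], [0.0, 0.0, 1.0]] [[0.783, -0.411, 0.466, 77.47], [-0.622, -0.505, 0.599, -556.654], [-0.011, -0.759, -0.651, 744.018], [0.0, 0.0, 0.0, 1.0]]
```

View pics/scene0.png

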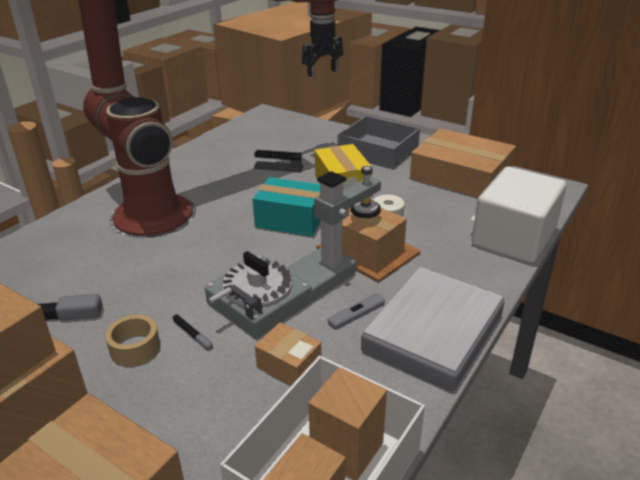

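View pics/side0.png

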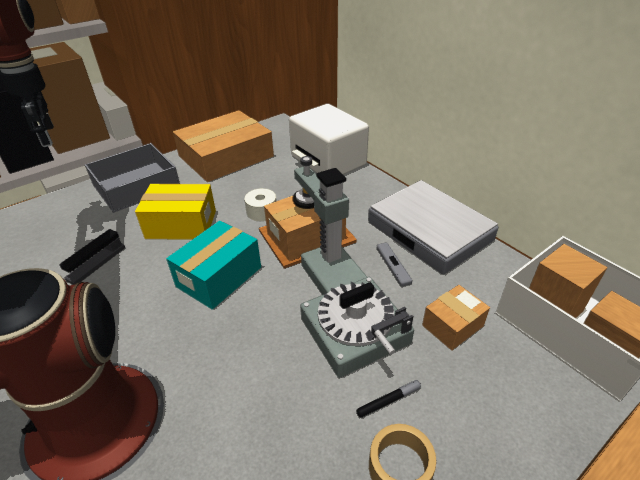

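The press stands mid-bench: grip at about scene (257,263) / side (357,294), column cap at scene (332,180) / side (330,177), and pawl bar at scene (222,294) / side (385,340). The small parcel is beyond the pawl side. I'll enlarge both views.

```bash
python3 - <<'E'
import cv2,numpy as np
a=cv2.imread("pics/scene0.png")[160:335,195:395]; b=cv2.imread("pics/side0.png")[160:380,285:435]
a=cv2.resize(a,None,fx=2.2,fy=2.2*1,interpolation=cv2.INTER_CUBIC);b=cv2.resize(b,None,fx=2.2,fy=2.2,interpolation=cv2.INTER_CUBIC)
o=np.zeros((484,440+330,3),np.uint8);o[:a.shape[0],:a.shape[1]]=a;o[:b.shape[0],440:440+b.shape[1]]=b
cv2.imwrite("pics/z0.png",o)
for n in("scene","side"):
    im=cv2.imread(f"pics/{n}0.png"); m=(im.max(2)<45).astype(np.uint8)
    k,l,st,c=cv2.connectedComponentsWithStats(m)
    for i in range(1,k):
        if st[i,4]>25 and 190<c[i,0]<440 and 140<c[i,1]<360: print(n,st[i],c[i].round(1))
E
```

```text
scene [255 151  46  18 347] [281.1 156.2]
scene [318 173  27  14 243] [331.  179.3]
scene [352 207  27  11 103] [364.5 213.5]
scene [244 252  24  24 296] [255.8 263.5]
scene [247 300  14  18  84] [253.5 309. ]
scene [352 305  10   6  30] [356.3 307.3]
side [296 145  24  21  84] [307.8 153.9]
side [301 161  11   5  39] [306.1 163.1]
side [317 168  29  19 350] [330.8 177. ]
side [294 195  20  14 106] [302.7 204. ]
side [320 220   6  33 122] [322.7 235.3]
side [392 228  23  23 210] [403.2 239.1]
side [390 256   8   9  41] [393.5 260.2]
side [340 283  34  25 497] [356.2 294.8]
side [380 317  33  16 164] [400.9 325.2]
```

View pics/z0.png

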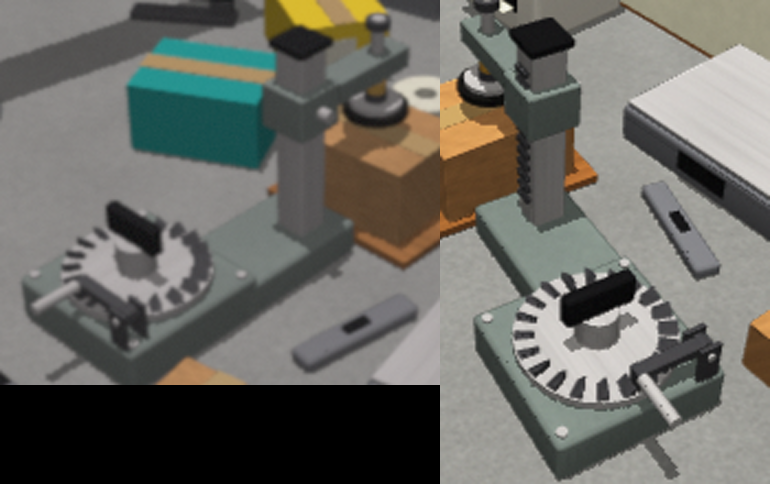

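The crops show the pawl bar running from scene (230,290) to its tip at (212,299), and in side from (378,332) to (390,350). The pawl hinge is at scene (253,309) / side (403,325).

```bash
cat > h.py <<'E'
import numpy as np
from cell import env
def ray(n,p):
    c=env.camera_info(n);K=c["camera_matrix"];T=c["extrinsics"]
    d=T[:3,:3]@np.linalg.solve(K,[p[0],p[1],1]);return T[:3,3],d/np.linalg.norm(d)
def tri(p,q,n="scene",m="side"):
    (a,u),(b,v)=ray(n,p),ray(m,q)
    s=np.linalg.lstsq(np.c_[u,-v],b-a,rcond=None)[0];x,y=a+u*s[0],b+v*s[1]
    return (x+y)/2,np.linalg.norm(x-y)
def onz(n,p,z):
    a,u=ray(n,p);return a+u*(z-a[2])/u[2]
E
python3 - <<'E'
from h import *
P={}
for k,p,q in(("cap",(331.5,180.3),(330.8,177.5)),("grip",(255.8,263.5),(356.2,294.8)),("tip",(212.3,298.6),(390.5,350)),("root",(230.5,290.5),(378,332)),("piv",(253.5,309),(403,325))):
    P[k],e=tri(p,q);print(k,P[k].round(1),round(e,1))
d=(P["cap"]-P["grip"])[:2]
yaw=np.arctan2(d[1],d[0])-np.arctan2(185,45);print("yaw",np.degrees(yaw),np.hypot(*d),np.hypot(185,45))
c,s=np.cos(yaw),np.sin(yaw);R=np.array([[c,-s],[s,c]])
for k,v in dict(bar=(0,-103),pivot=(65,-103),tip=(0,-123),root=(0,-73),col=(45,185),arm=(45,300)).items(): print(k,(P["grip"][:2]+R@v).round(1))
E
```

```text
cap [558.5  35.3 250.3] 0.3
grip [ 479.4 -137.8  107.8] 0.9
tip [ 456.8 -254.2   82.1] 3.2
root [ 468.3 -211.2   79.3] 2.4
piv [ 529.5 -216.6   59.6] 6.7
yaw -10.905127995505143 190.28154436227047 190.3943276465977
bar [ 459.9 -238.9]
pivot [ 523.7 -251.2]
tip [ 456.1 -258.5]
root [ 465.6 -209.5]
col [558.6  35.4]
arm [580.3 148.3]
```

Emit:
carry_out(dp=[[237,-403,79],[237,-403,79],[237,-403,79],[237,-403,79],[237,-403,79],[237,-403,79],[237,-403,79],[237,-403,79],[237,-403,79],[237,-403,79],[237,-403,79],[297,-842,-31],[297,-842,-31],[297,-842,-31],[297,-842,-31],[297,-842,-31],[297,-842,-31],[297,-842,-31],[297,-842,-31],[297,-842,-31]], dr=[[0,0,-1.497],[0,0,-1.497],[0,0,-1.497],[0,0,-1.497],[0,0,-1.497],[0,0,-1.497],[0,0,-1.497],[0,0,-1.497],[0,0,-1.497],[0,0,-1.497],[0,0,-1.497],[0,0,-1.497],[0,0,-1.497],[0,0,-1.497],[0,0,-1.497],[0,0,-1.497],[0,0,-1.497],[0,0,-1.497],[0,0,-1.497],[0,0,-1.497]], gripper=[0,0,0,0,0,0,0,0,0,0,0,0,0,0,0,0,0,0,0,0])

```text
clock: 1.77
position: [445.8, -149.3, 221.2]
eef_rot: [[0.189, 0.982, 0.0], [0.982, -0.189, 0.0], [0.0, 0.0, -1.0]]
contact_force: [0.6, 0.7, 0.4]
opening: 42.4
gripper_force: 0.0
```

Emit:
carry_out(dp=[[14,-90,-21],[14,-90,-21],[14,-90,-21],[14,-90,-21]], dr=[[0,0,0],[0,0,0],[0,0,0],[0,0,0]], gripper=[0,0,0,0])

```text
clock: 2.1
position: [459.3, -239.3, 199.1]
eef_rot: [[0.193, 0.981, -0.003], [0.981, -0.193, 0.002], [0.001, -0.003, -1.0]]
contact_force: [-0.4, 0.3, 0.1]
opening: 42.8
gripper_force: 0.0
```

```bash
python3 - <<'E'
from h import *
import cv2
s=env.sense();print(s["position"].round(1),s["joints"].round(1),s["contact_force"].round(2))
im=env.capture("wrist");cv2.imwrite("pics/w1.png",im[:,:,::-1]);c=env.camera_info("wrist")
print(c["camera_matrix"].round(1).tolist(),c["extrinsics"].round(3).tolist())
E
```

```text
[ 459.3 -239.3  199.1] [-35.7 -10.5 108.4  -0.   82.3 -24.6] [-0.37  0.3   0.06]
[[427.4, 0.0, 327.4], [0.0, 427.4, 231.3], [0.0, 0.0, 1.0]] [[0.982, -0.18, -0.063, 475.248], [-0.191, -0.931, -0.311, -157.34], [-0.003, 0.317, -0.948, 342.621], [0.0, 0.0, 0.0, 1.0]]
```

View pics/w1.png

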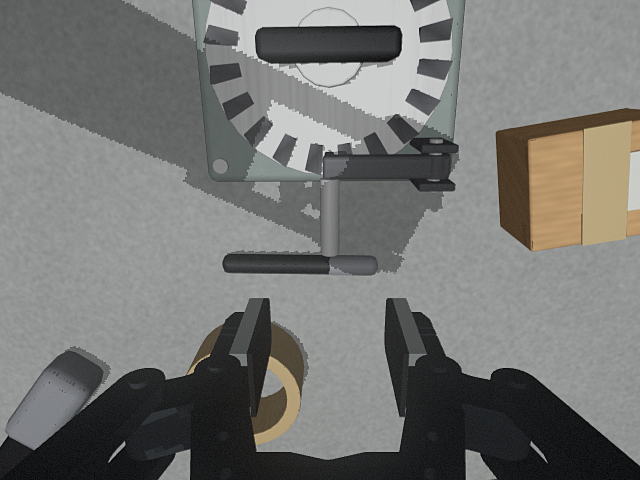

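The wrist view shows the pawl bar from (330,183) to (330,255) and the wheel grip from (257,44) to (401,42). The marker lies under the bar tip, well below it.

```bash
python3 - <<'E'
from h import *
for p,z in(((330,183),81),((330,255),81),((328,30),124),((257,44),116),((401,42),116),((300,264),8)): print(p,onz("wrist",p,z).round(1))
E
```

```text
(330, 183) [ 465.5 -212.3   81. ]
(330, 255) [ 456.4 -259.6   81. ]
(328, 30) [ 479.8 -132.   124. ]
(257, 44) [ 444.8 -130.5  116. ]
(401, 42) [ 513.9 -143.1  116. ]
(300, 264) [ 424.6 -291.3    8. ]
```

Emit:
carry_out(dp=[[1,-1,-40],[1,-1,-80],[1,-1,-115],[1,-1,-136],[1,-1,-136],[1,-1,-136],[1,-1,-136],[1,-1,-136],[1,-1,-136],[1,-1,-136],[1,-1,-136],[1,-1,-136]], dr=[[0,0,0],[0,0,0],[0,0,0],[0,0,0],[0,0,0],[0,0,0],[0,0,0],[0,0,0],[0,0,0],[0,0,0],[0,0,0],[0,0,0]], gripper=[0,0,0,0,0,-1,-1,-1,-1,-1,-1,-1], force=30)

```text
clock: 3.15
position: [460.5, -238.1, 67.5]
eef_rot: [[0.188, 0.982, -0.003], [0.982, -0.188, 0.0], [-0.0, -0.003, -1.0]]
contact_force: [-8.5, 2.8, 4.9]
opening: 10.4
gripper_force: 29.3
```

```bash
python3 - <<'E'
from h import *
# arc rows from theta 0 to 2.25
c=np.cos(np.radians(-10.9));s=np.sin(np.radians(-10.9))
f0=np.arctan2(3,65)
for th in np.arange(0,2.26,0.15):
    dx=65*(np.cos(f0)-np.cos(f0+th));dz=65*(np.sin(f0+th)-np.sin(f0)); print(round(th,2),[round(dx*c),round(dx*s),round(dz)])
st=env.sense();print(st["contact_force"],st["moment"],st["opening"])
E
```

```text
0.0 [0, 0, 0]
0.15 [1, 0, 10]
0.3 [4, -1, 19]
0.45 [8, -1, 28]
0.6 [13, -2, 36]
0.75 [19, -4, 43]
0.9 [26, -5, 50]
1.05 [35, -7, 55]
1.2 [43, -8, 59]
1.35 [53, -10, 61]
1.5 [62, -12, 62]
1.65 [72, -14, 61]
1.8 [81, -16, 60]
1.95 [90, -17, 56]
2.1 [98, -19, 52]
2.25 [106, -20, 46]
[-8.51348067  2.82081437  4.89511603] [0.47485612 1.39127678 0.04028854] 10.370938980249399
```

Emit:
carry_out(dp=[[1,0,10],[4,-1,19],[8,-1,28],[13,-2,36],[19,-4,43],[26,-5,50],[35,-7,55],[43,-8,59],[53,-10,61],[62,-12,62],[72,-14,61],[81,-16,60],[90,-17,56],[98,-19,52],[98,-19,52],[98,-19,52]], dr=[[0,0,0],[0,0,0],[0,0,0],[0,0,0],[0,0,0],[0,0,0],[0,0,0],[0,0,0],[0,0,0],[0,0,0],[0,0,0],[0,0,0],[0,0,0],[0,0,0],[0,0,0],[0,0,0]], gripper=[-1,-1,-1,-1,-1,-1,-1,-1,-1,-1,-1,-1,-1,-1,-1,-1])

```text
clock: 4.48
position: [560.8, -257.5, 117.0]
eef_rot: [[0.189, 0.982, 0.003], [0.982, -0.189, -0.001], [0.0, 0.003, -1.0]]
contact_force: [3.5, 1.6, 3.1]
opening: 10.7
gripper_force: 31.9
```

Emit:
carry_out(dp=[[0,0,0],[0,0,0],[0,0,0],[0,0,0],[0,0,0],[0,0,40],[0,0,80],[-40,30,110],[-80,70,120],[-82,120,120],[-82,120,120],[-82,120,120]], dr=[[0,0,0],[0,0,0],[0,0,0],[0,0,0],[0,0,0],[0,0,0],[0,0,0],[0,0,0],[0,0,0],[0,0,0],[0,0,0],[0,0,0]], gripper=[0,0,0,0,0,0,0,0,0,0,0,0])

```text
clock: 5.48
position: [475.9, -133.5, 238.2]
eef_rot: [[0.185, 0.983, 0.002], [0.983, -0.185, 0.001], [0.001, 0.002, -1.0]]
contact_force: [0.3, -0.0, 0.6]
opening: 43.0
gripper_force: 0.0
```

```bash
python3 - <<'E'
from h import *
import cv2
s=env.sense();print(s["position"].round(1),s["joints"].round(1),s["contact_force"].round(2))
a=env.capture("side")[160:400,250:470];b=env.capture("scene")[160:360,180:400]
o=np.zeros((480,760,3),np.uint8);a=cv2.resize(a,(380,415));b=cv2.resize(b,(380,345))
o[:415,:380]=a;o[:345,380:]=b;cv2.imwrite("pics/s2.png",o[:,:,::-1])
E
```

```text
[ 475.9 -133.5  238.2] [-2.43e+01 -1.57e+01  1.09e+02  1.00e-01  8.66e+01 -1.37e+01] [ 0.35 -0.01  0.62]
```

View pics/s2.png

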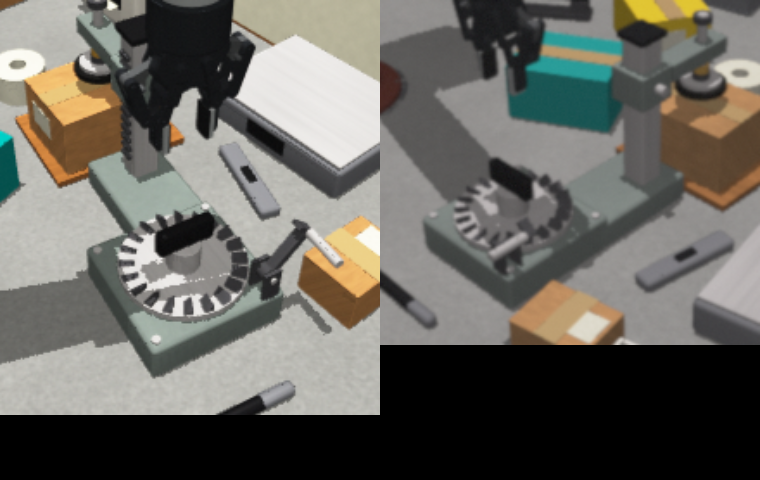

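The pawl now lies thrown over (left panel, bar at (325,245)) and the fingers are clear. Next I rotate the tool to straddle the wheel grip.

Emit:
carry_out(dp=[[3.5,-4,0],[3.5,-4,0],[3.5,-4,0],[3.5,-4,0],[3.5,-4,0],[3.5,-4,0],[3.5,-4,0],[3.5,-4,0],[3.5,-4,0],[3.5,-4,0],[3.5,-4,0],[3.5,-4,-10],[3.5,-4,-30],[3.5,-4,-60],[3.5,-4,-60],[3.5,-4,-60]], dr=[[0,0,-1.571],[0,0,-1.571],[0,0,-1.571],[0,0,-1.571],[0,0,-1.571],[0,0,-1.571],[0,0,-1.571],[0,0,-1.571],[0,0,-1.571],[0,0,-1.571],[0,0,-1.571],[0,0,-1.571],[0,0,-1.571],[0,0,-1.571],[0,0,-1.571],[0,0,-1.571]], gripper=[0,0,0,0,0,0,0,0,0,0,0,0,0,0,0,0])

```text
clock: 6.92
position: [479.5, -141.5, 174.9]
eef_rot: [[0.982, -0.19, -0.005], [-0.19, -0.982, 0.002], [-0.005, -0.001, -1.0]]
contact_force: [0.0, -0.8, 1.4]
opening: 42.5
gripper_force: 0.0
```

```bash
python3 - <<'E'
from h import *
import cv2
s=env.sense();R=s["eef_rot"];print(s["position"].round(1),s["joints"].round(1),s["moment"].round(3),np.degrees(np.arctan2(R[1,1],R[0,1])))
im=env.capture("side");cv2.imwrite("pics/ref.png",im[:,:,::-1])
im=env.capture("wrist")[:,:,::-1]
m=(im.max(2)<45).astype(np.uint8);k,l,st,c=cv2.connectedComponentsWithStats(m)
for i in range(1,k):
    if st[i,4]>800:print(st[i],c[i].round(1),onz("wrist",c[i],115).round(1))
E
```

```text
[ 479.5 -141.5  174.9] [-25.  -11.9 112.   -0.   80.2  76. ] [ 0.015 -0.019  0.013] -100.94530204005524
[430   7  42 133 905] [452.   64.3] [ 560.8 -214.4  115. ]
[ 511  203   40  109 1512] [527.5 258.9] [ 459.2 -243.7  115. ]
[ 385  298   24  118 1270] [394.6 351.1] [ 416.9 -168.1  115. ]
[    1   308   639   172 45204] [326.9 429.2] [ 370.3 -120.4  115. ]
```

Emit:
carry_out(dp=[[0,4,-20],[0,4,-50],[0,4,-75],[0,4,-82],[0,4,-82],[0,4,-82],[0,4,-82],[0,4,-82],[0,4,-82],[0,4,-82],[0,4,-82],[0,4,-82],[0,4,-82]], dr=[[0,0,0],[0,0,0],[0,0,0],[0,0,0],[0,0,0],[0,0,0],[0,0,0],[0,0,0],[0,0,0],[0,0,0],[0,0,0],[0,0,0],[0,0,0]], gripper=[0,0,0,0,0,-1,-1,-1,-1,-1,-1,-1,-1], force=80)

```text
clock: 8.1
position: [482.2, -139.5, 98.0]
eef_rot: [[0.982, -0.188, 0.004], [-0.188, -0.982, -0.005], [0.004, 0.004, -1.0]]
contact_force: [-0.9, -6.9, 1.7]
opening: 13.4
gripper_force: 78.8
```

```bash
python3 - <<'E'
from h import *
s=env.sense();R=s["eef_rot"];print(s["position"].round(1),s["moment"].round(3),s["contact_force"].round(1),np.degrees(np.arctan2(R[1,1],R[0,1])))
E
```

```text
[ 482.2 -139.5   98. ] [-0.605  0.271  0.301] [-0.9 -6.9  1.7] -100.85377200438747
```

Emit:
carry_out(dp=[[0,0,0],[0,0,0],[0,0,0],[0,0,0],[0,0,0],[0,0,0],[0,0,0],[0,0,0],[0,0,0],[0,0,0]], dr=[[0,0,0.05],[0,0,0.11],[0,0,0.17],[0,0,0.23],[0,0,0.29],[0,0,0.35],[0,0,0.4],[0,0,0.45],[0,0,0.48],[0,0,0.5]], gripper=[-1,-1,-1,-1,-1,-1,-1,-1,-1,-1])

```text
clock: 8.93
position: [482.1, -138.1, 97.9]
eef_rot: [[0.952, 0.305, 0.003], [0.305, -0.952, -0.002], [0.003, 0.002, -1.0]]
contact_force: [-3.0, -0.4, 6.7]
opening: 13.8
gripper_force: 79.4
```

```bash
cat > m.py <<'E'
from h import *
s=env.sense();R=s["eef_rot"];print(s["clock"],s["position"].round(1),s["moment"].round(3),s["contact_force"].round(1),"wheel",round(np.arctan2(R[1,1],R[0,1])+np.radians(100.9),3),s["opening"])
E
python3 m.py
```

```text
8.9333 [ 482.1 -138.1   97.9] [ 0.204  0.465 -0.157] [-3.  -0.4  6.7] wheel 0.501 13.807026589817639
```

Emit:
carry_out(dp=[[0,0,0],[0,0,0],[0,0,0],[0,0,0],[0,0,0],[0,0,0]], dr=[[0,0,0.03],[0,0,0.06],[0,0,0.09],[0,0,0.12],[0,0,0.15],[0,0,0.18]], gripper=[-1,-1,-1,-1,-1,-1])

```text
clock: 9.43
position: [481.8, -137.6, 97.9]
eef_rot: [[0.882, 0.471, 0.002], [0.471, -0.882, -0.0], [0.002, 0.001, -1.0]]
contact_force: [-3.9, 0.4, 7.6]
opening: 13.8
gripper_force: 79.6
```

```bash
python3 m.py
```

```text
9.4333 [ 481.8 -137.6   97.9] [ 0.467  0.581 -0.213] [-3.9  0.4  7.6] wheel 0.681 13.79451390794094
```

Emit:
carry_out(dp=[[0,0,0],[0,0,0],[0,0,0]], dr=[[0,0,0.03],[0,0,0.06],[0,0,0.09]], gripper=[-1,-1,-1])

```text
clock: 9.68
position: [481.7, -137.3, 97.9]
eef_rot: [[0.836, 0.548, 0.002], [0.548, -0.836, 0.0], [0.002, 0.001, -1.0]]
contact_force: [-4.1, 2.9, 8.3]
opening: 13.6
gripper_force: 79.7
```

```bash
python3 m.py
```

```text
9.6833 [ 481.7 -137.3   97.9] [ 0.552  0.695 -0.21 ] [-4.1  2.9  8.3] wheel 0.771 13.622029672934655
```

Emit:
carry_out(dp=[[0,0,0],[0,0,0],[0,0,0]], dr=[[0,0,0.03],[0,0,0.06],[0,0,0.09]], gripper=[-1,-1,-1])

```text
clock: 9.93
position: [481.5, -137.1, 97.9]
eef_rot: [[0.783, 0.622, 0.001], [0.622, -0.783, 0.001], [0.001, 0.0, -1.0]]
contact_force: [-4.9, 3.2, 8.6]
opening: 13.5
gripper_force: 79.8
```

```bash
cat >> m.py <<'E'
import cv2
n=f"{s['clock']:.2f}"
for k in("scene","side"): cv2.imwrite(f"pics/{k}_{n}.png",env.capture(k)[:,:,::-1])
E
python3 m.py
```

```text
9.9333 [ 481.5 -137.1   97.9] [ 0.688  0.828 -0.227] [-4.9  3.2  8.6] wheel 0.861 13.540156993232912
```

Emit:
carry_out(dp=[[0,0,0],[0,0,0],[0,0,0]], dr=[[0,0,0.03],[0,0,0.06],[0,0,0.09]], gripper=[-1,-1,-1])

```text
clock: 10.28
position: [481.4, -136.9, 97.9]
eef_rot: [[0.724, 0.689, 0.001], [0.689, -0.724, 0.001], [0.001, -0.0, -1.0]]
contact_force: [-6.5, 4.2, 9.7]
opening: 13.9
gripper_force: 80.0
```

```bash
python3 m.py
```

```text
10.2833 [ 481.4 -136.9   97.9] [ 0.792  0.915 -0.252] [-6.5  4.2  9.7] wheel 0.951 13.879788742504498
```

Emit:
carry_out(dp=[[0,0,0],[0,0,0],[0,0,0]], dr=[[0,0,0.03],[0,0,0.06],[0,0,0.09]], gripper=[-1,-1,-1])

```text
clock: 10.63
position: [481.2, -136.8, 97.9]
eef_rot: [[0.66, 0.752, 0.0], [0.752, -0.66, 0.001], [0.001, -0.001, -1.0]]
contact_force: [-6.8, 5.8, 11.1]
opening: 13.4
gripper_force: 80.1
```

```bash
python3 m.py
```

```text
10.6333 [ 481.2 -136.8   97.9] [ 0.857  1.068 -0.221] [-6.8  5.8 11.1] wheel 1.041 13.441701550311146
```

Emit:
carry_out(dp=[[0,0,0],[0,0,0],[0,0,0]], dr=[[0,0,0.03],[0,0,0.06],[0,0,0.09]], gripper=[-1,-1,-1])

```text
clock: 10.98
position: [481.0, -136.6, 97.9]
eef_rot: [[0.589, 0.808, -0.0], [0.808, -0.589, 0.002], [0.001, -0.001, -1.0]]
contact_force: [-7.6, 6.0, 11.0]
opening: 14.0
gripper_force: 80.2
```

```bash
python3 m.py; ls pics; python3 - <<'E'
import cv2,glob
a=cv2.imread("pics/ref.png");
f=sorted(glob.glob("pics/side_*.png"),key=lambda x:float(x[10:-4]))
import numpy as np
L=[a]+[cv2.imread(x) for x in (f[0],f[-1])]
cv2.imwrite("pics/cmp.png",np.hstack([cv2.resize(x[140:270,255:355],None,fx=2.6,fy=3.2,interpolation=cv2.INTER_CUBIC) for x in L]))
E
```

```text
10.9833 [ 481.  -136.6   97.9] [ 0.952  1.163 -0.278] [-7.6  6.  11. ] wheel 1.131 13.98887971594682
ref.png
s2.png
scene0.png
scene_10.28.png
scene_10.63.png
scene_10.98.png
scene_9.93.png
side0.png
side_10.28.png
side_10.63.png
side_10.98.png
side_9.93.png
w1.png
z0.png
```

View pics/cmp.png

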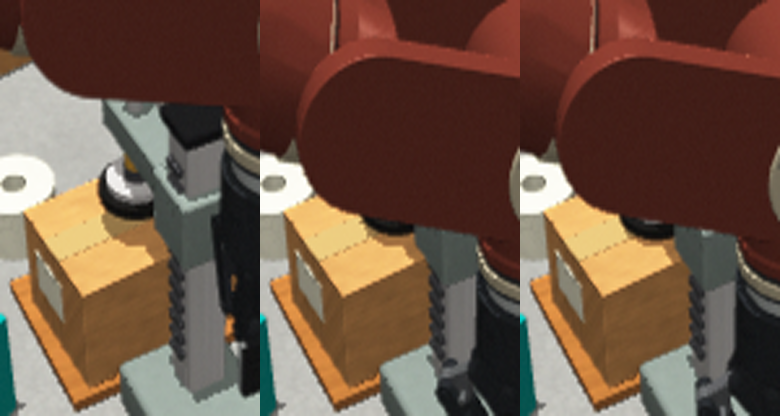

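The arm hides the side view; only the foot's lower edge still shows. I'll track the arm and foot shifts in the scene view instead.

```bash
python3 - <<'E'
import cv2,glob,numpy as np
f=sorted(glob.glob("pics/scene_*.png"),key=lambda x:float(x[11:-4]))
L=[cv2.imread("pics/scene0.png")]+[cv2.imread(x) for x in (f[0],f[-1])]
cv2.imwrite("pics/cmp2.png",np.hstack([cv2.resize(x[155:275,315:425],None,fx=2.4,fy=2.4*1.5,interpolation=cv2.INTER_CUBIC) for x in L])[:,:800])
E
```

```text
(no output)
```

View pics/cmp2.png

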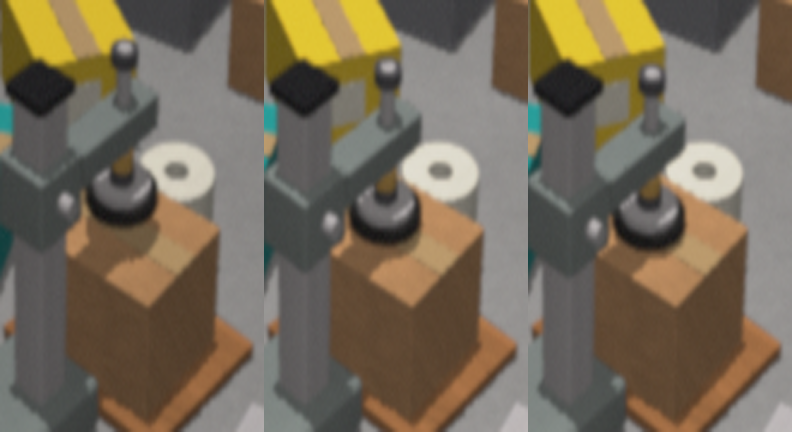

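The scene view shows the arm's outer end, knob and foot plainly. The foot (third panel, about (650,220)) is coming down near the carton top, and its shadow is closing in.

```bash
cat > t.py <<'E'
import cv2,glob,numpy as np
from h import env
f=sorted(glob.glob("pics/scene_*.png"),key=lambda x:float(x[11:-4]))
Z=10
up=lambda x:cv2.resize(x,None,fx=Z,fy=Z,interpolation=cv2.INTER_CUBIC)
a=cv2.imread("pics/scene0.png")
T=dict(armbolt=(337,205,350,219),foot=(352,203,381,216),knob=(362,165,373,176))
c=env.camera_info("scene");K=c["camera_matrix"];E=np.linalg.inv(c["extrinsics"])
pr=lambda p:(lambda q:(K@q/q[2])[:2])((E@np.r_[p,1])[:3])
for z in(120,):
    print("px/mm",pr([580,148,z])-pr([580,148,z+1]))
for x in f:
    im=cv2.imread(x);o=[]
    for k,(x0,y0,x1,y1) in T.items():
        r=cv2.matchTemplate(up(im[y0-3:y1+20,x0-3:x1+3]),up(a[y0:y1,x0:x1]),cv2.TM_CCOEFF_NORMED)
        _,v,_,l=cv2.minMaxLoc(r);o.append((k,round(l[1]/Z-3,1),round(v,2)))
    print(x[11:-4],o)
E
python3 t.py
```

```text
px/mm [-0.0126694   0.36477265]
9.93 [('armbolt', 5.4, 0.98), ('foot', 5.0, 0.96), ('knob', 5.4, 0.89)]
10.28 [('armbolt', 6.0, 0.97), ('foot', 5.5, 0.96), ('knob', 6.0, 0.89)]
10.63 [('armbolt', 6.5, 0.97), ('foot', 6.1, 0.96), ('knob', 6.6, 0.89)]
10.98 [('armbolt', 7.0, 0.95), ('foot', 6.6, 0.96), ('knob', 7.2, 0.89)]
```

Emit:
carry_out(dp=[[0,0,0],[0,0,0],[0,0,0]], dr=[[0,0,0.03],[0,0,0.06],[0,0,0.09]], gripper=[-1,-1,-1])

```text
clock: 11.33
position: [480.7, -136.5, 97.9]
eef_rot: [[0.514, 0.858, -0.001], [0.858, -0.514, 0.002], [0.001, -0.002, -1.0]]
contact_force: [-9.9, 5.6, 11.5]
opening: 13.6
gripper_force: 80.3
```

```bash
python3 m.py; python3 t.py|tail -1
```

```text
11.3333 [ 480.7 -136.5   97.9] [ 1.034  1.365 -0.224] [-9.9  5.6 11.5] wheel 1.221 13.587246424582233
11.33 [('armbolt', 7.7, 0.92), ('foot', 7.1, 0.95), ('knob', 7.7, 0.89)]
```

Emit:
carry_out(dp=[[0,0,0],[0,0,0],[0,0,0]], dr=[[0,0,0.03],[0,0,0.06],[0,0,0.09]], gripper=[-1,-1,-1])

```text
clock: 11.68
position: [480.5, -136.3, 97.9]
eef_rot: [[0.435, 0.9, -0.002], [0.9, -0.435, 0.003], [0.002, -0.003, -1.0]]
contact_force: [-11.0, 5.3, 12.1]
opening: 13.4
gripper_force: 80.5
```

```bash
python3 m.py; python3 t.py|tail -1
```

```text
11.6833 [ 480.5 -136.3   97.9] [ 1.049  1.43  -0.195] [-11.    5.3  12.1] wheel 1.311 13.387358456346654
11.68 [('armbolt', 8.2, 0.9), ('foot', 7.6, 0.95), ('knob', 8.3, 0.89)]
```

Emit:
carry_out(dp=[[0,0,0],[0,0,0],[0,0,0]], dr=[[0,0,0.03],[0,0,0.06],[0,0,0.09]], gripper=[-1,-1,-1])

```text
clock: 12.03
position: [480.3, -136.2, 97.9]
eef_rot: [[0.352, 0.936, -0.002], [0.936, -0.352, 0.003], [0.002, -0.003, -1.0]]
contact_force: [-10.1, 6.7, 13.9]
opening: 13.5
gripper_force: 80.6
```

```bash
python3 m.py; python3 t.py|tail -1
```

```text
12.0333 [ 480.3 -136.2   97.9] [ 1.144  1.589 -0.256] [-10.1   6.7  13.9] wheel 1.401 13.460845995505332
12.03 [('armbolt', 8.9, 0.89), ('foot', 8.1, 0.95), ('knob', 8.8, 0.89)]
```

Emit:
carry_out(dp=[[0,0,0],[0,0,0],[0,0,0]], dr=[[0,0,0.03],[0,0,0.06],[0,0,0.09]], gripper=[-1,-1,-1])

```text
clock: 12.38
position: [480.0, -136.2, 97.9]
eef_rot: [[0.267, 0.964, -0.003], [0.964, -0.267, 0.003], [0.002, -0.004, -1.0]]
contact_force: [-12.5, 7.5, 14.8]
opening: 13.7
gripper_force: 80.7
```

```bash
python3 m.py; python3 t.py|tail -1
```

```text
12.3833 [ 480.  -136.2   97.9] [ 1.184  1.791 -0.344] [-12.5   7.5  14.8] wheel 1.491 13.71412088847659
12.38 [('armbolt', 9.3, 0.88), ('foot', 8.3, 0.94), ('knob', 9.4, 0.89)]
```

Emit:
carry_out(dp=[[0,0,0],[0,0,0],[0,0,0]], dr=[[0,0,0.03],[0,0,0.06],[0,0,0.09]], gripper=[-1,-1,-1])

```text
clock: 12.73
position: [479.8, -136.1, 97.9]
eef_rot: [[0.179, 0.984, -0.004], [0.984, -0.179, 0.003], [0.002, -0.004, -1.0]]
contact_force: [-13.2, 7.9, 16.2]
opening: 13.4
gripper_force: 80.9
```

```bash
python3 m.py; python3 t.py|tail -1
```

```text
12.7333 [ 479.8 -136.1   97.9] [ 1.16   1.969 -0.405] [-13.2   7.9  16.2] wheel 1.581 13.42819872387982
12.73 [('armbolt', 10.0, 0.87), ('foot', 8.3, 0.93), ('knob', 9.9, 0.89)]
```

Emit:
carry_out(dp=[[0,0,0],[0,0,0]], dr=[[0,0,0.03],[0,0,0.06]], gripper=[-1,-1])

```text
clock: 13.0
position: [479.6, -136.1, 97.9]
eef_rot: [[0.12, 0.993, -0.004], [0.993, -0.12, 0.003], [0.003, -0.005, -1.0]]
contact_force: [-14.5, 8.2, 15.9]
opening: 13.3
gripper_force: 81.0
```

```bash
python3 m.py; python3 t.py|tail -1
```

```text
13.0 [ 479.6 -136.1   97.9] [ 1.169  2.086 -0.471] [-14.5   8.2  15.9] wheel 1.64 13.266631492210356
13.00 [('armbolt', 10.3, 0.86), ('foot', 8.3, 0.92), ('knob', 10.3, 0.89)]
```

Emit:
carry_out(dp=[[0,0,0],[0,0,0],[0,0,0],[0,0,0],[0,0,0]], dr=[[0,0,0.03],[0,0,0.05],[0,0,0.05],[0,0,0.05],[0,0,0.05]], gripper=[-1,-1,-1,-1,-1])

```text
clock: 13.52
position: [479.5, -136.0, 97.9]
eef_rot: [[0.072, 0.997, -0.005], [0.997, -0.072, 0.003], [0.003, -0.005, -1.0]]
contact_force: [-14.9, 7.5, 16.4]
opening: 13.4
gripper_force: 81.0
```

```bash
python3 m.py; python3 t.py|tail -1
```

```text
13.5167 [ 479.5 -136.    97.9] [ 1.144  2.106 -0.3  ] [-14.9   7.5  16.4] wheel 1.689 13.422450003107947
13.52 [('armbolt', 10.7, 0.85), ('foot', 8.3, 0.91), ('knob', 10.7, 0.89)]
```

Emit:
carry_out(dp=[[0,0,0],[0,0,0],[0,0,0],[0,0,0],[0,0,0],[0,0,10],[0,0,30],[0,0,60],[0,0,100],[0,0,120],[0,0,120]], dr=[[0,0,0],[0,0,0],[0,0,0],[0,0,0],[0,0,0],[0,0,0],[0,0,0],[0,0,0],[0,0,0],[0,0,0],[0,0,0]], gripper=[0,0,0,0,0,0,0,0,0,0,0])

```text
clock: 14.53
position: [483.9, -138.6, 222.8]
eef_rot: [[0.071, 0.997, 0.011], [0.997, -0.071, -0.005], [-0.004, 0.011, -1.0]]
contact_force: [0.9, -1.2, 1.0]
opening: 42.5
gripper_force: 0.0
```

```bash
python3 m.py; python3 t.py|tail -2
python3 - <<'E'
from h import *
import cv2
im=env.capture("wrist")[:,:,::-1];cv2.imwrite("pics/w3.png",im)
c,s=np.cos(np.radians(-10.9)),np.sin(np.radians(-10.9));f=2.3+.046
x,y=65-65*np.cos(f),-103
print("thrown bar",479.5+c*x-s*y,-137.5+s*x+c*y,78+65*np.sin(f))
E
```

```text
14.5333 [ 483.9 -138.6  222.8] [ 0.048 -0.041 -0.008] [ 0.9 -1.2  1. ] wheel 1.69 42.497991043520756
13.52 [('armbolt', 10.7, 0.85), ('foot', 8.3, 0.91), ('knob', 10.7, 0.89)]
14.53 [('armbolt', 10.7, 0.85), ('foot', 8.3, 0.91), ('knob', 10.7, 0.89)]
thrown bar 568.5207714620042 -259.53509237761006 124.42810287850185
```

View pics/w3.png

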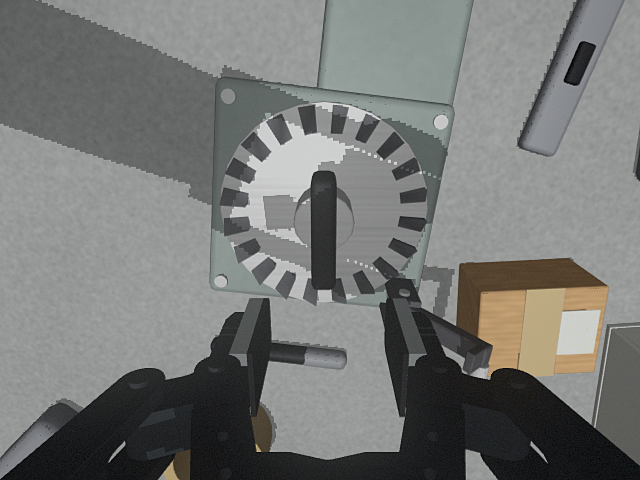

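The wheel grip is free and the wheel held its place: the arm's shift is 10.7 px before and after release. The thrown pawl is at about (440,330) here, behind the right finger. I'll go above its bar.

Emit:
carry_out(dp=[[30,-40,0],[60,-80,0],[85,-121,-10],[85,-121,-40],[85,-121,-50],[85,-121,-50],[85,-121,-50]], dr=[[0,0,-0.119],[0,0,-0.119],[0,0,-0.119],[0,0,-0.119],[0,0,-0.119],[0,0,-0.119],[0,0,-0.119]], gripper=[0,0,0,0,0,0,0])

```text
clock: 15.27
position: [564.1, -257.1, 162.2]
eef_rot: [[0.189, 0.982, -0.005], [0.982, -0.189, 0.003], [0.002, -0.005, -1.0]]
contact_force: [0.3, -0.4, 0.4]
opening: 42.9
gripper_force: 0.0
```

```bash
python3 m.py; python3 - <<'E'
from h import *
import cv2
im=env.capture("wrist")[:,:,::-1];cv2.imwrite("pics/w4.png",im)
c=env.camera_info("wrist");K=c["camera_matrix"];E=np.linalg.inv(c["extrinsics"])
q=(E@[568.5,-259.5,124.4,1])[:3];print((K@q/q[2])[:2])
E
```

```text
15.2667 [ 564.1 -257.1  162.2] [ 0.053 -0.012 -0.058] [ 0.3 -0.4  0.4] wheel 1.571 42.91248730395321
[333.86766285 274.0411304 ]
```

View pics/w4.png

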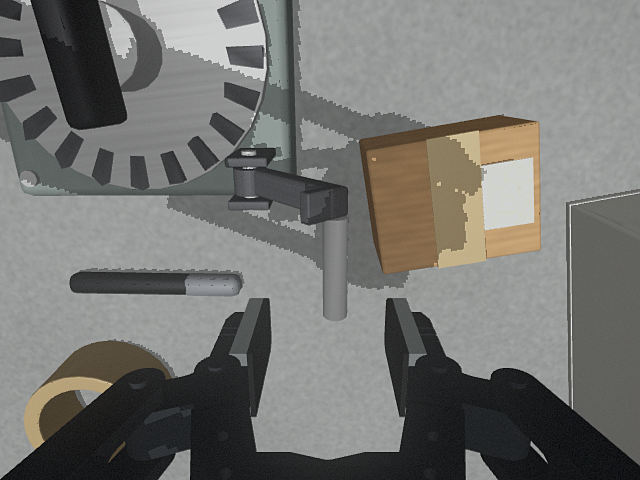

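The bar runs from (335,215) to (335,318), right at the predicted spot and centred between the fingers. I'll go down and grip lightly.

Emit:
carry_out(dp=[[4,-2,-25],[4,-2,-50],[4,-2,-55],[4,-2,-55],[4,-2,-55],[4,-2,-55],[4,-2,-55],[4,-2,-55],[4,-2,-55],[4,-2,-55],[4,-2,-55]], dr=[[0,0,0],[0,0,0],[0,0,0],[0,0,0],[0,0,0],[0,0,0],[0,0,0],[0,0,0],[0,0,0],[0,0,0],[0,0,0]], gripper=[0,0,0,0,-1,-1,-1,-1,-1,-1,-1], force=25)

```text
clock: 16.33
position: [568.9, -260.4, 112.5]
eef_rot: [[0.189, 0.982, -0.002], [0.982, -0.189, -0.0], [-0.001, -0.002, -1.0]]
contact_force: [-8.0, 2.3, 6.6]
opening: 11.1
gripper_force: 24.4
```

```bash
python3 - <<'E'
from h import *
c=np.cos(np.radians(-10.9));s=np.sin(np.radians(-10.9))
f0=.046
for th in [2.3,2.15,2,1.85,1.7,1.55,1.4,1.25,1.1,.95,.8,.65,.5,.4,.3,.25,.2,.15,.1,.05,0]:
    dx=65*(np.cos(f0+2.3)-np.cos(f0+th));dz=65*(np.sin(f0+th)-np.sin(f0+2.3)); print(th,[round(dx*c),round(dx*s),round(dz)])
E
```

```text
2.3 [0, 0, 0]
2.15 [-7, 1, 6]
2 [-15, 3, 11]
1.85 [-24, 5, 15]
1.7 [-34, 6, 18]
1.55 [-43, 8, 19]
1.4 [-53, 10, 18]
1.25 [-62, 12, 16]
1.1 [-71, 14, 13]
0.95 [-79, 15, 8]
0.8 [-87, 17, 2]
0.65 [-94, 18, -5]
0.5 [-99, 19, -13]
0.4 [-102, 20, -18]
0.3 [-105, 20, -24]
0.25 [-106, 20, -27]
0.2 [-107, 21, -31]
0.15 [-107, 21, -34]
0.1 [-108, 21, -37]
0.05 [-108, 21, -40]
0 [-108, 21, -43]
```

Emit:
carry_out(dp=[[-7,1,6],[-15,3,11],[-24,5,15],[-34,6,18],[-43,8,19],[-53,10,18],[-62,12,16],[-71,14,13],[-79,15,8],[-87,17,2],[-94,18,-5],[-99,19,-13],[-102,20,-18],[-105,20,-24],[-105,20,-24]], dr=[[0,0,0],[0,0,0],[0,0,0],[0,0,0],[0,0,0],[0,0,0],[0,0,0],[0,0,0],[0,0,0],[0,0,0],[0,0,0],[0,0,0],[0,0,0],[0,0,0],[0,0,0]], gripper=[-1,-1,-1,-1,-1,-1,-1,-1,-1,-1,-1,-1,-1,-1,-1])

```text
clock: 17.58
position: [463.8, -240.2, 84.2]
eef_rot: [[0.189, 0.982, -0.001], [0.982, -0.189, 0.0], [-0.0, -0.001, -1.0]]
contact_force: [0.8, -4.1, -0.1]
opening: 10.8
gripper_force: 28.5
```

```bash
python3 m.py
```

```text
17.5833 [ 463.8 -240.2   84.2] [-0.665 -0.228  0.019] [ 0.8 -4.1 -0.1] wheel 1.571 10.762941807951805
```

Emit:
carry_out(dp=[[-1,0,-3],[-2,1,-5],[-2,1,-7],[-2,1,-7]], dr=[[0,0,0],[0,0,0],[0,0,0],[0,0,0]], gripper=[-1,-1,-1,-1], force=20)

```text
clock: 18.02
position: [462.3, -239.9, 78.8]
eef_rot: [[0.189, 0.982, -0.001], [0.982, -0.189, -0.002], [-0.002, -0.001, -1.0]]
contact_force: [-1.5, -5.2, 2.6]
opening: 11.0
gripper_force: 28.9
```

```bash
python3 m.py
```

```text
18.0167 [ 462.3 -239.9   78.8] [-0.904  0.221  0.011] [-1.5 -5.2  2.6] wheel 1.571 10.95619100367478
```

Emit:
carry_out(dp=[[0,0,-1],[0,0,-2],[0,0,-3],[0,0,-3]], dr=[[0,0,0],[0,0,0],[0,0,0],[0,0,0]], gripper=[-1,-1,-1,-1])

```text
clock: 18.45
position: [461.6, -239.7, 75.5]
eef_rot: [[0.188, 0.982, -0.003], [0.982, -0.188, -0.001], [-0.002, -0.003, -1.0]]
contact_force: [-3.5, -6.2, 2.0]
opening: 10.8
gripper_force: 29.1
```

```bash
python3 m.py
```

```text
18.45 [ 461.6 -239.7   75.5] [-0.882  0.559  0.022] [-3.5 -6.2  2. ] wheel 1.572 10.814635153802108
```

Emit:
carry_out(dp=[[0,0,-1],[0,0,-2],[0,0,-3],[0,0,-3]], dr=[[0,0,0],[0,0,0],[0,0,0],[0,0,0]], gripper=[-1,-1,-1,-1])

```text
clock: 18.88
position: [461.0, -239.6, 72.3]
eef_rot: [[0.188, 0.982, -0.005], [0.982, -0.188, -0.001], [-0.002, -0.005, -1.0]]
contact_force: [-5.0, -4.9, 2.5]
opening: 11.0
gripper_force: 29.3
```

```bash
python3 m.py; python3 t.py|tail -1
```

```text
18.8833 [ 461.  -239.6   72.3] [-0.932  0.806  0.055] [-5.  -4.9  2.5] wheel 1.572 10.955582569614256
18.88 [('armbolt', 10.7, 0.85), ('foot', 8.3, 0.91), ('knob', 10.7, 0.89)]
```

Emit:
carry_out(dp=[[0,0,-1],[0,0,-2],[0,0,-2],[0,0,-2]], dr=[[0,0,0],[0,0,0],[0,0,0],[0,0,0]], gripper=[-1,-1,-1,-1])

```text
clock: 19.32
position: [460.9, -239.7, 71.3]
eef_rot: [[0.188, 0.982, -0.006], [0.982, -0.188, -0.001], [-0.002, -0.005, -1.0]]
contact_force: [-8.2, -4.3, 8.7]
opening: 10.9
gripper_force: 29.9
```

Emit:
carry_out(dp=[[0,0,0],[0,0,0],[0,0,0],[0,0,0],[0,0,0],[0,0,0],[0,0,20],[0,0,50],[0,0,90],[0,-10,130],[0,-40,160],[0,-40,160]], dr=[[0,0,0],[0,0,0],[0,0,0],[0,0,0],[0,0,0],[0,0,0],[0,0,0],[0,0,0],[0,0,0],[0,0,0],[0,0,0],[0,0,0]], gripper=[-0.4,-0.2,0,0,0,0,0,0,0,0,0,0])

```text
clock: 20.32
position: [465.7, -284.3, 240.0]
eef_rot: [[0.191, 0.982, 0.011], [0.982, -0.191, -0.011], [-0.009, 0.013, -1.0]]
contact_force: [0.1, -0.5, 1.0]
opening: 42.8
gripper_force: 0.0
```

```bash
python3 m.py; python3 t.py|tail -1; python3 - <<'E'
from h import *
import cv2
a=env.capture("wrist")[:,:,::-1];b=env.capture("side")[:,:,::-1][250:400,290:440]
o=np.zeros((480,790,3),np.uint8);o[:330,:440]=cv2.resize(a,(440,330));o[:350,440:]=cv2.resize(b,(350,350));cv2.imwrite("pics/e.png",o)
E
```

```text
20.3167 [ 465.7 -284.3  240. ] [-0.02  -0.009  0.019] [ 0.1 -0.5  1. ] wheel 1.569 42.83235063167577
20.32 [('armbolt', 10.7, 0.85), ('foot', 8.3, 0.91), ('knob', 10.7, 0.89)]
```

View pics/e.png

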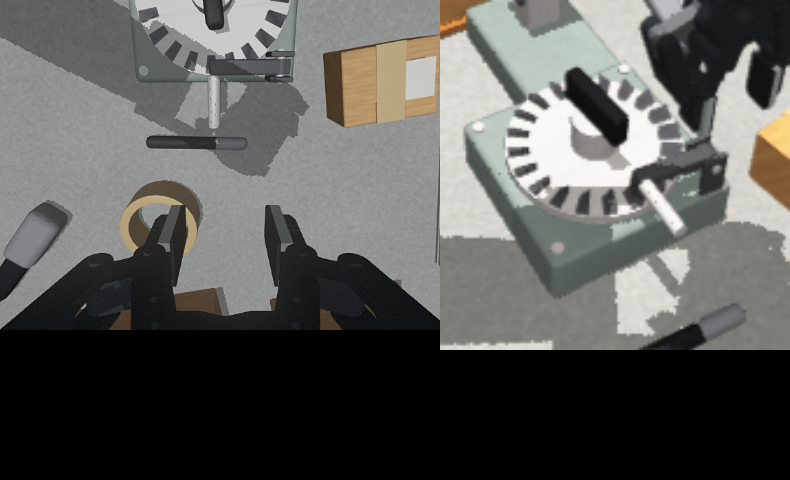

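The pawl lies down on the teeth, bar at (660,205) in the right panel. The press is unchanged, the spring is squeezed about 4 mm, and the gripper is clear, so I'm handing in.

```bash
python3 -c "
from cell import env
print(env.hand_in())"
```

```text
the job is handed in; nothing more can be done
None
```

I handed the job in at about 20 s of the 67 s allowed, and no verdict came back: by my estimate the foot presses on the carton with about 16 N (spring squeezed about 4 mm), the pawl lies back on the wheel's teeth, and the gripper is clear.

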